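# Turn a batch of relay boards over in the soldering frame

### The job

Get the relay boards from the pad ready for soldering underneath: lay the hinged soldering frame down flat on its loading side, slide its rail open, and lay every board across the two rails, one to a bay, with the components up. Then slide the rail in until you feel it bear firmly on the board ends, so that all are held in both grooves, and swing the closed frame right over to its other side, so that the boards all lie in it solder side up. Leave the bystanding things where they are.

Things in the scene. Friction and masses are not known exactly. Their poses are not given: they have to be found in the camera images.
- jig: fixed steel base of the soldering frame: two bars along its y, 360 mm long, 6 mm high, centres 244 mm apart, with hinge posts 40 mm high at their middles. Origin on the work surface under the middle of the hinge; the hinge runs along its x, 28 mm above the work surface; loading side is its +y, the other side its -y. Place and yaw vary
- frame (a joint): angle of the hinged frame: 0 = flat on the loading side (+y of the jig), pi/2 = upright, pi = flat on the other side; both ends are stops. Friction (0.8 N m) holds it where it is left. Starts part-raised. Open aluminium frame, no floor; end bars 10 mm wide, 12 mm high, inner faces at x = +-102 mm, reach 164 mm from the hinge
- rail (a joint): opening of the sliding rail, 0 to 0.024 m, away from the hinge; friction 2.5 N, stays where left, starts nearly shut. Its groove's back face is 100 mm + this value from the hinge axis (fixed rail's: 14 mm), so the 90 mm boards are clamped at 0.004. Fully open, 102 mm between the lips let boards in from above, midway 69 mm from the hinge
- lug (a point): middle of the black plastic lug on the sliding rail's upper side, 14 (x) x 16 (y) x 14 mm (z): pinch it to slide the rail. At mid-length of the rail, 102 mm + rail opening from the hinge axis; with the frame at 0, 13 mm above the hinge plane (spans 6 to 20 mm above it)
- groove (a point): middle of the fixed rail's groove, at its back face, in the hinge plane. Both rails: 200 mm long, 12 mm high, 6 mm thick behind the back face. Lower ledge reaches 24 mm out from the back face, top 2.5 mm below the hinge plane (boards on it: middle 0.5 mm below); upper lip 4 mm out, underside 3.5 mm above. Ribs 3 mm wide on the ledges at x = 0, +-48 mm, as high as the rail
- handle (a point): middle of the frame's round steel cross bar, the handle: 12 mm thick, 200 mm long along the hinge direction, 160 mm from the hinge axis, in the plane of the boards. Pinch it from above; it may turn in the fingers
- nest (a point): mid-length of the row of clamped boards: in the frame's plane (28 mm above the work surface when at 0 or pi), 59 mm from the hinge axis. Turns with the frame; axes as the jig's when the frame is at 0. Ribs part the frame into four bays, centred at x = +-24 and +-72 mm, the inner ones 45 mm wide: one board lies across each
- pad: blue-grey antistatic pad 250 x 250 x 3 mm, fixed; origin under its centre. The boards start on it
- board_a: green circuit board 36 (x) x 90 (y) x 4 mm, 60 g, all alike; may be absent. Origin at mid-thickness, z out of the component face. There a black relay 18 (x) x 28 (y) mm stands centred, from z = 2 to 17 mm: good to grip. Grey terminal blocks 8 mm wide (y), 7 mm high, at y = +-33 mm. Other face: tracks and solder dots only. Starts on the pad, component face up
- board_b: green circuit board 36 (x) x 90 (y) x 4 mm, 60 g, all alike; may be absent. Origin at mid-thickness, z out of the component face. There a black relay 18 (x) x 28 (y) mm stands centred, from z = 2 to 17 mm: good to grip. Grey terminal blocks 8 mm wide (y), 7 mm high, at y = +-33 mm. Other face: tracks and solder dots only. Starts on the pad, component face up
- board_c: green circuit board 36 (x) x 90 (y) x 4 mm, 60 g, all alike; may be absent. Origin at mid-thickness, z out of the component face. There a black relay 18 (x) x 28 (y) mm stands centred, from z = 2 to 17 mm: good to grip. Grey terminal blocks 8 mm wide (y), 7 mm high, at y = +-33 mm. Other face: tracks and solder dots only. Starts on the pad, component face up
- board_d: green circuit board 36 (x) x 90 (y) x 4 mm, 60 g, all alike; may be absent. Origin at mid-thickness, z out of the component face. There a black relay 18 (x) x 28 (y) mm stands centred, from z = 2 to 17 mm: good to grip. Grey terminal blocks 8 mm wide (y), 7 mm high, at y = +-33 mm. Other face: tracks and solder dots only. Starts on the pad, component face up
- spray: spray can 52 mm across, 170 mm high; bystander, origin under its base
- spool: grey solder spool 50 mm across, 46 mm high; bystander, origin under its base
- driver: screwdriver lying on the mat; bystander
- woodblock: wooden block 60 x 100 x 30 mm; bystander, origin under its base
Mind the look-alikes: they are no part of the job. Leave any orange or purple look-alike of the board_d alone. What is shaped like the board_b but pink is not meant.

How it is judged:
On the way:
1. with the frame flat on its loading side, every board lies in it components up and the rail is shut on them, both ends in the grooves (value of joint frame below 0.1 rad and value of joint rail below 0.006 m and x of board_a in the frame of nest between -0.09 and 0.09 m and y of board_a in the frame of nest between -0.0025 and 0.0025 m and z of board_a in the frame of nest between -0.005 and 0.005 m and angle between the y axis of each of board_a, board_b, board_c, board_d and the y axis of nest, either way round below 0.06 rad and angle between each of board_a, board_b, board_c, board_d's own z axis and vertical below 0.15 rad and x of board_b in the frame of nest between -0.09 and 0.09 m and y of board_b in the frame of nest between -0.0025 and 0.0025 m and z of board_b in the frame of nest between -0.005 and 0.005 m and x of board_c in the frame of nest between -0.09 and 0.09 m and y of board_c in the frame of nest between -0.0025 and 0.0025 m and z of board_c in the frame of nest between -0.005 and 0.005 m and x of board_d in the frame of nest between -0.09 and 0.09 m and y of board_d in the frame of nest between -0.0025 and 0.0025 m and z of board_d in the frame of nest between -0.005 and 0.005 m), for 0.2 s.
At the end, for the whole second after the job is handed in: the frame is turned right over (within 0.08 rad of its end stop), the rail still clamps the boards (reads under 0.006), and every board lies in the grooves of the frame (within 2.5 mm of the clamped line, 5 mm of the hinge plane, square within 0.06 rad), solder side up within 0.15 rad, at rest (value of joint frame above 3.06 rad and value of joint rail below 0.006 m and x of board_a in the frame of nest between -0.09 and 0.09 m and y of board_a in the frame of nest between -0.0025 and 0.0025 m and z of board_a in the frame of nest between -0.005 and 0.005 m and angle between the y axis of each of board_a, board_b, board_c, board_d and the y axis of nest, either way round below 0.06 rad and angle between each of board_a, board_b, board_c, board_d's own z axis and vertical above 2.99 rad and linear speed of each of board_a, board_b, board_c, board_d below 0.02 m/s and x of board_b in the frame of nest between -0.09 and 0.09 m and y of board_b in the frame of nest between -0.0025 and 0.0025 m and z of board_b in the frame of nest between -0.005 and 0.005 m and x of board_c in the frame of nest between -0.09 and 0.09 m and y of board_c in the frame of nest between -0.0025 and 0.0025 m and z of board_c in the frame of nest between -0.005 and 0.005 m and x of board_d in the frame of nest between -0.09 and 0.09 m and y of board_d in the frame of nest between -0.0025 and 0.0025 m and z of board_d in the frame of nest between -0.005 and 0.005 m); the robot touches nothing.
It fails at once if spray disturbed (moved over 3 cm) (distance of spray from where it was at the start of the episode above 0.03 m).
It fails at once if spool disturbed (moved over 3 cm) (distance of spool from where it was at the start of the episode above 0.03 m).
It fails at once if driver disturbed (moved over 3 cm) (distance of driver from where it was at the start of the episode above 0.03 m).
It fails at once if woodblock disturbed (moved over 3 cm) (distance of woodblock from where it was at the start of the episode above 0.03 m).
Of board_a, board_b, board_c, board_d only 2 to 4 are there at a start; the rules pass over those that are not, and their reading is None.
At some moment in a run one of board_a, board_b, board_c, board_d may be knocked a few centimetres aside while the robot is not near it.
Once in a run the grip may slacken for a moment while it holds something.
It also fails if it takes over 208 s, if anything falls off the work surface, if the arm or the gripper's body presses on something with over 40 N, if the wrist force passes 120 N, or if a joint passes its speed limit or range.

### The arm

A 6-joint arm with a two-finger parallel gripper is mounted at the origin on the work surface. World frame = base frame: x ahead of the robot, y to its left, z up, the work surface at z = 0. Lengths are in m, angles in rad, forces in N, time in s.
With the tool pointing down it reaches from about 0.35 to 0.95 m from the base axis. Payload 17.4 kg.
Tool frame: the origin (TCP) lies between the finger pads; the fingertips stand 19 mm ahead of it and the grasp point (between the pads) is the TCP; z points along the fingers, y is the line along which they close (so a half turn about z gives the same grasp; the last joint's range is limited). The gripper opens to 93 mm and grips with 3 to 60 N. Pads are 15 mm wide; open, the fingers measure 128 mm over their backs; the gripper's body (75 mm by 188 mm) begins 65 mm behind the grasp point.
Start: joints at [-1.237, 0.116, 1.442, -0, 1.584, -0.038], TCP at [0.245, -0.629, 0.238] pointing down, gripper open.
Joint ranges: [-2.83, 2.83], [-0.83, 2.19], [0.07, 2.5], [-1.14, 4.28], [0.01, 3], [-2.97, 2.97]. Speed limits (rad/s): [1.89, 1.89, 2.22, 3.14, 3.14, 3.14].

### API

Orientations are given as a unit quaternion [x, y, z, w].
In Python, from station import robot, snapshot, order gives the robot as it stands. The module is installed in compiled form; this text tells all that it offers.
- The arm moves only by the tool apply_moves, never from a script. Its argument "deltas" is a list of rows, each an object with "linear": the shift along the tool's x, y, z in cm, a list of three; "roll": the turn about the tool's z in degrees. In form: [{"linear": [x, y, z], "roll": roll}, ...]. A call has 1 to 10 rows; each row shifts and turns the commanded pose from where the row before left it, along the tool's axes as they then stand; what a row does not reach is not made up. A row lasts 1/10 s, in which the tool goes at most 50 mm and 8.59 degrees, less where a joint would pass 70% of its speed; a pose out of reach is approached as far as the arm can. A call with a gripper value outside its range is refused whole. "gripper" is the opening, from 0 (shut) to 1 (fully open), set as the call begins (left out, the last holds). The fingers move at their own pace and stop on an object; "force" is the grip in N (left out, the last holds). Time passes only in rows, so rows that do not move let the fingers close. It gives the time, the measured TCP pose, the force, the opening and the grip force at its end, in the units of the state.
- robot.get_state(): the state, without advancing time (a new reading comes with each control period).
- snapshot(name): name is "scene" or "top"; returns a dict with "frame" (420x560x3 uint8, red, green, blue), "camera_matrix" (3x3 intrinsics, pixels), "origin" and "rotation" of the camera in the world. Camera axes: x right, y up, looking along -z (the intrinsics and any distortion apply to the point x, -y, -z); pixel columns grow to the right and rows downward; lengths in m; the calibration is good to about 2 mm. A picture is of the moment at which its call begins. There is no depth.
- order.close_job(): hands the job in; it is judged then, once.
The state is a dict: "time": time; "joints": joint angles; "joint_vel": joint speeds; "joint_efforts": joint torques, N m; "position": TCP position; "tool_rot": TCP orientation; "force": force on the tool from outside, world axes, zero at the start; "wrist_torque": the same for the moment, N m; "finger_gap": opening from 0.0 (shut) to 1.0 (fully open); "grasp_force": force on a finger pad.
Only numpy, scipy, OpenCV 4.12 (cv2) and the standard library are available. Lean on these libraries where they do the work, as an engineer would, in place of code of your own. Each camera call takes 0.05 s, during which the arm holds its last target. There are 200 camera calls.

## Working session

There is one attempt and no reset: what is moved stays moved. The work goes in short steps, Python scripts to look and compute and a tool call to move; the robot and the scene stay as the last step left them, time stands still between calls to the robot, and variables do not carry over. Pictures are saved under pics/ and viewed, at most 14 in all, crops included, and the job is handed in when it is done.

Besides the shell and the picture viewer there is one more tool, called after "Call:" as a command line: name --argument value ..., lists and objects as JSON in quotes. apply_moves: Moves the arm, as the interface text tells. Its arguments: {"type":"object","properties":{"deltas":{"type":"array","items":{"type":"object","properties":{"linear":{"type":"array","items":{"type":"number"}},"roll":{"type":"number"}}}},"gripper":{"type":"number"},"force":{"type":"number"}},"required":["deltas"]}

```bash
mkdir -p pics; cat > h.py <<'E'
import numpy as np, cv2
from station import robot, snapshot, order
def snap(n,save=None):
    s=snapshot(n)
    if save: cv2.imwrite('pics/'+save+'.png',cv2.cvtColor(s['frame'],cv2.COLOR_RGB2BGR))
    return s
def ray(s,uv):
    K=np.array(s['camera_matrix']);p=np.linalg.solve(K,[uv[0],uv[1],1.0])
    return np.array(s['origin']),np.array(s['rotation'])@np.array([p[0],-p[1],-p[2]])
def onz(s,uv,z):
    o,d=ray(s,uv);return o+d*(z-o[2])/d[2]
def proj(s,P):
    q=np.array(s['rotation']).T@(np.array(P)-np.array(s['origin']));q=np.array(s['camera_matrix'])@[q[0],-q[1],-q[2]]
    return q[:2]/q[2]
def tri(s1,u1,s2,u2):
    o1,d1=ray(s1,u1);o2,d2=ray(s2,u2)
    t=np.linalg.lstsq(np.c_[d1,-d2],o2-o1,rcond=None)[0]
    a,b=o1+t[0]*d1,o2+t[1]*d2
    return (a+b)/2,np.linalg.norm(a-b)
E
python3 - <<'E'
from h import *
for n in('scene','top'):
    s=snap(n,n+'0'); print(n,{k:np.round(v,3).tolist() for k,v in s.items() if k!='frame'}, [k for k in s])
print(robot.get_state())
E
```

```text
scene {'camera_matrix': [[416.804, 0.0, 277.514], [0.0, 416.804, 208.137], [0.0, 0.0, 1.0]], 'origin': [1.377, 0.233, 0.694], 'rotation': [0.281, 0.35, 0.711, 0.541]} ['frame', 'camera_matrix', 'origin', 'rotation']
top {'camera_matrix': [[389.488, 0.0, 280.323], [0.0, 389.488, 208.586], [0.0, 0.0, 1.0]], 'origin': [0.476, 0.031, 1.074], 'rotation': [0.034, -0.021, -0.701, 0.712]} ['frame', 'camera_matrix', 'origin', 'rotation']
{'time': 0.1, 'joints': array([-1.23680520e+00,  1.16430599e-01,  1.44220836e+00,  2.40497091e-05,
        1.58397305e+00, -3.78014856e-02]), 'joint_vel': array([ 0.00174347,  0.00056369, -0.00063299,  0.00057416, -0.00068334,
       -0.00103769]), 'joint_efforts': array([ 2.52196645e-03, -7.22894311e+01, -6.23866224e+01,  7.82034011e-02,
        2.29105615e-02, -3.49066840e-05]), 'position': array([ 0.24516257, -0.6287317 ,  0.23697785]), 'tool_rot': array([ 9.82770828e-01,  1.84827597e-01, -6.33129121e-05, -5.05874051e-04]), 'force': array([-0.28118896, -0.27956112, -0.36305163]), 'wrist_torque': array([0.00632172, 0.03523331, 0.03627998]), 'grasp_force': 0.0, 'finger_gap': 1.0003654855017856}
```

View pics/top0.png

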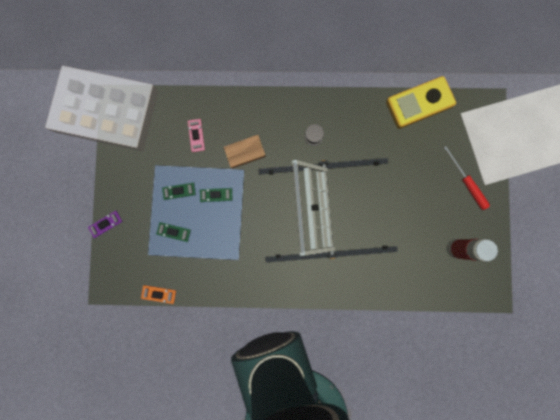

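View pics/scene0.png

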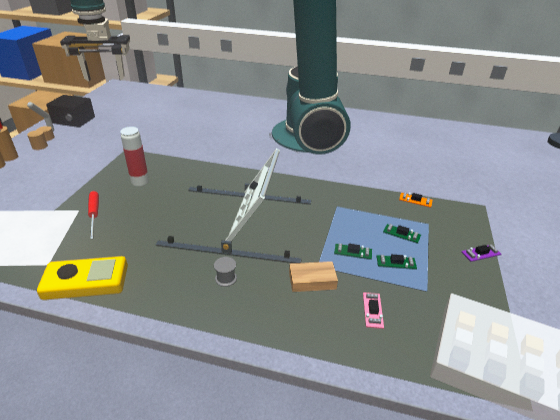

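```bash
python3 - <<'E'
s=open('h.py').read()
s=s.replace("def snap(","from scipy.spatial.transform import Rotation as Ro\ndef snap(").replace("s=snapshot(n)\n","s=dict(snapshot(n)); s['rotation']=Ro.from_quat(s['rotation']).as_matrix()\n")
open('h.py','w').write(s)
E
python3 - <<'E'
from h import *
S={n:snap(n) for n in('top','scene')}
for n,s in S.items():
    f=s['frame'];hsv=cv2.cvtColor(f,cv2.COLOR_RGB2HSV)
    m=cv2.inRange(hsv,(60,90,30),(85,255,200))
    m=cv2.morphologyEx(m,cv2.MORPH_CLOSE,np.ones((7,7)))
    for c in cv2.findContours(m,0,2)[0]:
        if cv2.contourArea(c)>60:
            r=cv2.minAreaRect(c); P=onz(s,r[0],.007)
            b=cv2.boxPoints(r); b=[onz(s,q,.007)[:2] for q in b]
            print(n,np.round(r[0],1),np.round(r[1],1),np.round(P,4),'box sides',[np.round(b[(i+1)%4]-b[i],3) for i in (0,1)])
s=S['top'];c=s['frame'][140:280,250:410]
t=cv2.cvtColor(cv2.resize(c,None,fx=5,fy=4.2857,interpolation=2)[:, :],4)
c2=cv2.resize(c,(640,560),interpolation=2)
c2=np.clip(c2.astype(float)*1.5,0,255).astype('uint8')
cv2.imwrite('pics/topcrop.png',c2[:,:,::-1])
c=S['scene']['frame'][135:285,140:330]
c2=cv2.resize(c,(760,600),interpolation=2)
cv2.imwrite('pics/scenecrop.png',np.clip(c2.astype(float)*1.5,0,255).astype('uint8')[:,:,::-1])
E
```

```text
top [330.8 399.3] [23.3 11.4] [ 0.0563 -0.0898  0.007 ] box sides [array([ 0.025, -0.016]), array([-0.032, -0.051])]
top [175.5 232.1] [26.2 11.6] [0.4903 0.3391 0.007 ] box sides [array([ 0.031, -0.007]), array([-0.016, -0.071])]
top [218.5 194.5] [11. 25.] [0.5961 0.2234 0.007 ] box sides [array([ 0.001, -0.069]), array([-0.031, -0.001])]
top [178.5 190.9] [11.5 30.9] [0.6045 0.335  0.007 ] box sides [array([ 0.015, -0.085]), array([-0.032, -0.006])]
scene [375.4 257.2] [84.  14.2] [0.6054 0.285  0.007 ] box sides [array([-0.052, -0.001]), array([0.007, 0.199])]
scene [401.5 232.9] [36.5  8.8] [0.4943 0.3435 0.007 ] box sides [array([-0.037,  0.005]), array([0.02 , 0.089])]
```

View pics/topcrop.png

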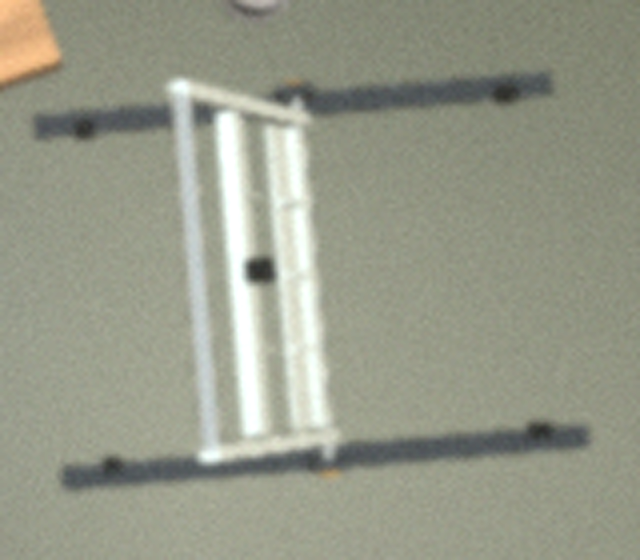

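View pics/scenecrop.png

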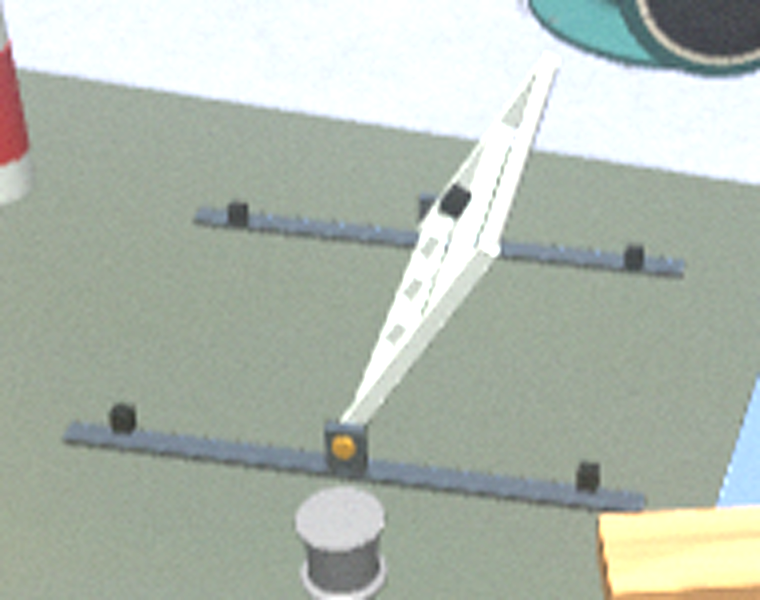

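The top crop shows the bars with ends at crop (36,127)-(551,82) and (64,478)-(589,436), the handle (180,88)-(210,457) and the lug at (260,269). The scene crop shows the lug at (456,199) and the handle ends at (490,245) and (550,60). The frame leans over the +y (pad) side.

```bash
python3 - <<'E'
from h import *
T=snap('top');C=snap('scene')
t=lambda a,b:np.array([250+(a+.5)/4-.5,140+(b+.5)/4-.5]); c=lambda a,b:np.array([140+a/4,135+b/4])
far=[onz(T,t(*q),.006) for q in((36,127),(551,82))]; near=[onz(T,t(*q),.006) for q in((64,478),(589,436))]
print('far',np.round(far,4),'near',np.round(near,4))
F=[onz(C,c(*q),.006) for q in((645,503),(65,433))];N=[onz(C,c(*q),.006) for q in((684,268),(195,215))]
print('scene far',np.round(F,4),'near',np.round(N,4))
o=(sum(far)+sum(near))/4; y=(far[0]-far[1]+near[0]-near[1])[:2]; yaw=np.arctan2(-y[0],y[1]); print('top origin',o,'yaw',yaw)
o=(sum(F)+sum(N))/4; y=(F[0]-F[1]+N[0]-N[1])[:2]; print('sc origin',o,'yaw',np.arctan2(-y[0],y[1]))
print('lug',tri(T,t(260,269),C,c(456,199)),'handle+x end',tri(T,t(180,88),C,c(490,245)),tri(T,t(210,457),C,c(552,62)))
# relays: dark blobs within pad
for n,s,lo in(('top',T,[(150,165),(245,260)]),('scene',C,[(325,215),(430,280)])):
    g=cv2.cvtColor(s['frame'],cv2.COLOR_RGB2HSV); (x0,y0),(x1,y1)=lo
    f=s['frame'].max(2); m=np.zeros_like(f); m[y0:y1,x0:x1]=(f[y0:y1,x0:x1]<48)*255
    nn,L,st,ce=cv2.connectedComponentsWithStats(m)
    for i in range(1,nn):
        if st[i,4]>12: print(n,st[i],ce[i].round(1),np.round(onz(s,ce[i],.022),4))
d=cv2.resize(T['frame'][160:265,145:250],(525,525),interpolation=2); e=cv2.resize(C['frame'][205:285,320:435],(575,400),interpolation=2)
cv2.imwrite('pics/padT.png',np.clip(d*1.8,0,255).astype('uint8')[:,:,::-1])
E
```

```text
far [[ 0.6624  0.1138  0.006 ]
 [ 0.6985 -0.2419  0.006 ]] near [[ 0.4209  0.0896  0.006 ]
 [ 0.4554 -0.2664  0.006 ]]
scene far [[ 0.666   0.1163  0.006 ]
 [ 0.7052 -0.2402  0.006 ]] near [[ 0.4256  0.0921  0.006 ]
 [ 0.4628 -0.2646  0.006 ]]
top origin [ 0.55930098 -0.07623609  0.006     ] yaw 0.09900937876832401
sc origin [ 0.56488712 -0.07411383  0.006     ] yaw 0.10674061860867814
lug (array([ 0.55591825, -0.03417471,  0.12293027]), np.float64(0.00039235097686431613)) handle+x end (array([0.65830363, 0.01758316, 0.16747476]), np.float64(0.0016723044812990012)) (array([ 0.44259717, -0.00357376,  0.16409807]), np.float64(0.00013087201290719515))
top [173 188  10   6  45] [177.6 190.6] [0.6036 0.3331 0.022 ]
top [168 229  10   6  37] [172.2 231.6] [0.4914 0.3438 0.022 ]
scene [397 226  12  10  75] [402.3 230.4] [0.5025 0.3427 0.022 ]
scene [348 249  11   4  25] [353.2 250.4] [0.6131 0.231  0.022 ]
scene [391 255  13   9  80] [397.2 259.5] [0.6161 0.3338 0.022 ]
```

View pics/padT.png

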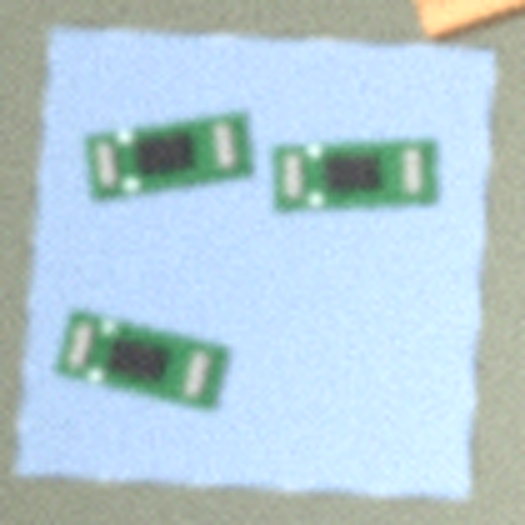

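```bash
cat >> h.py <<'E'
O=np.array([.5595,-.0760]);YAW=.100
def jig(x,y): c,s=np.cos(YAW),np.sin(YAW); return O+np.array([c*x-s*y,s*x+c*y])
def go(x,y,z,yaw=None):
    "delta in tool axes (cm) after rolling tool x to world angle yaw"
    st=robot.get_state();a=Ro.from_quat(st['tool_rot']).as_matrix()
    cur=np.arctan2(a[1,0],a[0,0]); d=np.array([x,y,z])-st['position']
    if yaw is None:yaw=cur
    w=(yaw-cur+np.pi/2)%np.pi-np.pi/2
    b=cur+w
    X=np.array([np.cos(b),np.sin(b)]);Y=np.array([X[1],-X[0]])
    print('pos',st['position'].round(4),'yaw %.3f j6 %.2f'%(cur,st['joints'][5]),'| roll %.1f'%(-np.degrees(w)),'lin cm',np.round([d[:2]@X*100,d[:2]@Y*100,-d[2]*100],2),'n>=%.1f'%(np.linalg.norm(d)/.05))
E
python3 - <<'E'
from h import *
T=snap('top');C=snap('scene')
t=lambda q:np.array([145+(q[0]+.5)/5-.5,160+(q[1]+.5)/5-.5])
for co,re,sc in(([(85,135),(247,112),(253,177),(97,200)],(165,155),(397.2,259.5)),([(272,147),(436,140),(439,202),(278,211)],(354,174),(353.2,250.4)),([(73,310),(230,348),(216,408),(57,370)],(139,360),(402.3,230.4))):
    P=np.array([onz(T,t(q),.007)[:2] for q in co]); d=P[0]+P[3]-P[1]-P[2]
    print('centre',P.mean(0).round(4),'long axis ang',np.arctan2(d[1],d[0]).round(3),'len',np.linalg.norm(d).round(4)/2,'relay',tri(T,t(re),C,sc))
p=T['frame'];print('spray',onz(T,(460,250),.08),'spool',onz(T,(314,133),.046),'wood',onz(T,(245,151),.03))
for y in(.159,):print(jig(0,.0837))
go(.5505,.007,.3,.1)
E
```

```text
centre [0.6048 0.3344] long axis ang 1.729 len 0.08925 relay (array([0.6047106 , 0.33563686, 0.01223108]), np.float64(0.0007007162118552201))
centre [0.5957 0.2308] long axis ang 1.635 len 0.0902 relay (array([0.59628772, 0.2314073 , 0.00723308]), np.float64(0.0011692769021841782))
centre [0.4923 0.345 ] long axis ang 1.354 len 0.0903 relay (array([0.49159688, 0.3448508 , 0.01376455]), np.float64(0.0014988188417685705))
spray [ 0.45608292 -0.40392033  0.08      ] spool [ 0.76149188 -0.03603279  0.046     ] wood [0.71380309 0.1502757  0.03      ]
[0.55114394 0.00728185]
pos [ 0.2452 -0.6289  0.2375] yaw 0.372 j6 -0.04 | roll 15.6 lin cm [ 36.73 -60.22  -6.25] n>=14.2
```

Call:
apply_moves --deltas '[{"linear": [0, 0, -3], "roll": 7.8}, {"linear": [0, 0, -3], "roll": 7.8}, {"linear": [2.45, -4, 0], "roll": 0}, {"linear": [2.45, -4, 0], "roll": 0}, {"linear": [2.45, -4, 0], "roll": 0}, {"linear": [2.45, -4, 0], "roll": 0}, {"linear": [2.45, -4, 0], "roll": 0}, {"linear": [2.45, -4, 0], "roll": 0}, {"linear": [2.45, -4, 0], "roll": 0}, {"linear": [2.45, -4, 0], "roll": 0}]' --gripper 1

```text
time: 1.4
position: [0.4088, -0.2892, 0.2979]
tool_rot: [0.999, 0.05, 0.0, 0.0]
force: [1.2, -0.5, -0.8]
finger_gap: 0.999
grasp_force: 0.0
```

Call:
apply_moves --deltas '[{"linear": [2.45, -4, 0], "roll": 0}, {"linear": [2.45, -4, 0], "roll": 0}, {"linear": [2.45, -4, 0], "roll": 0}, {"linear": [2.45, -4, 0], "roll": 0}, {"linear": [2.45, -4, 0], "roll": 0}, {"linear": [2.45, -4, 0], "roll": 0}, {"linear": [2.45, -4, 0], "roll": 0}, {"linear": [0, 0, 4], "roll": 0}, {"linear": [0, 0, 4], "roll": 0}, {"linear": [0, 0, 0], "roll": 0}]'

```text
time: 2.4
position: [0.5495, 0.0051, 0.2125]
tool_rot: [0.999, 0.05, -0.004, -0.0]
force: [-0.3, -0.1, -0.2]
finger_gap: 1.002
grasp_force: 0.0
```

```bash
python3 - <<'E'
from h import *
go(.551,.0073,.168,.1)
E
```

```text
pos [0.5495 0.0051 0.2125] yaw 0.100 j6 1.43 | roll 0.0 lin cm [ 0.17 -0.2   4.45] n>=0.9
```

Call:
apply_moves --deltas '[{"linear": [0.2, -0.2, 4.4], "roll": 0}, {"linear": [0, 0, 0], "roll": 0}]'

```text
time: 2.6
position: [0.5518, 0.0067, 0.171]
tool_rot: [0.999, 0.05, -0.002, -0.0]
force: [0.2, -0.5, -0.8]
finger_gap: 1.0
grasp_force: 0.0
```

Call:
apply_moves --deltas '[{"linear": [0, 0, 0], "roll": 0}, {"linear": [0, 0, 0], "roll": 0}, {"linear": [0, 0, 0], "roll": 0}, {"linear": [0, 0, 0], "roll": 0}, {"linear": [0, 0, 0], "roll": 0}, {"linear": [0, 0, 0], "roll": 0}, {"linear": [0, 0, 0], "roll": 0}, {"linear": [0, 0, 0], "roll": 0}]' --gripper 0 --force 30

```text
time: 3.4
position: [0.5531, 0.0069, 0.1736]
tool_rot: [0.999, 0.05, -0.0, -0.0]
force: [-0.5, -0.1, -0.4]
finger_gap: 0.363
grasp_force: 0.0
```

```bash
python3 - <<'E'
from h import *
th0=1.025
go(*jig(0,.16*np.cos(th0)),.028+.16*np.sin(th0),.1)
print(robot.get_state()['force'])
p=None
for th in np.linspace(th0,0,13):
    q=np.array([.16*np.cos(th),.028+.16*np.sin(th)])
    if p is not None: print(np.round((q-p)*100,2),end=' ')
    p=q
E
```

```text
pos [0.5531 0.0069 0.1736] yaw 0.100 j6 1.44 | roll -0.0 lin cm [-0.19  0.    0.89] n>=0.2
[-0.4999071  -0.13063593 -0.35132018]
[ 1.14 -0.76] [ 1.07 -0.85] [ 0.99 -0.94] [ 0.91 -1.02] [ 0.82 -1.1 ] [ 0.72 -1.16] [ 0.62 -1.22] [ 0.51 -1.27] [ 0.4  -1.31] [ 0.29 -1.34] [ 0.17 -1.36] [ 0.06 -1.37]
```

Call:
apply_moves --deltas '[{"linear": [-0.2, 0, 0.7], "roll": 0}, {"linear": [0, 0, 0], "roll": 0}, {"linear": [0, 0, 0], "roll": 0}, {"linear": [0, 0, 0], "roll": 0}, {"linear": [0, 0, 0], "roll": 0}, {"linear": [0, 0, 0], "roll": 0}]'

```text
time: 4.0
position: [0.5508, 0.0065, 0.166]
tool_rot: [0.999, 0.05, -0.001, 0.0]
force: [-0.5, -4.5, -9.4]
finger_gap: 0.119
grasp_force: 30.0
```

```bash
python3 - <<'E'
from h import *
st=robot.get_state();print(st['position'],st['force'],st['grasp_force'],st['finger_gap'])
d=st['position'][:2]-O; y=-np.sin(YAW)*d[0]+np.cos(YAW)*d[1]; z=st['position'][2]-.028
print(y,z,np.hypot(y,z),np.arctan2(z,y))
E
```

```text
[0.55077604 0.00645931 0.16604914] [-0.54626551 -4.45497083 -9.43814753] 29.998396039009094 0.11920246089035537
0.08291830431440653 0.13804913678286743 0.16103729182047047 1.0299038649609207
```

Call:
apply_moves --deltas '[{"linear": [0, -1.14, 0.76], "roll": 0}, {"linear": [0, -1.07, 0.85], "roll": 0}, {"linear": [0, -0.99, 0.94], "roll": 0}, {"linear": [0, -0.91, 1.02], "roll": 0}, {"linear": [0, -0.82, 1.1], "roll": 0}, {"linear": [0, -0.72, 1.16], "roll": 0}, {"linear": [0, -0.62, 1.22], "roll": 0}, {"linear": [0, -0.51, 1.27], "roll": 0}, {"linear": [0, -0.4, 1.31], "roll": 0}]'

```text
time: 4.9
position: [0.5448, 0.0784, 0.0705]
tool_rot: [0.999, 0.05, 0.001, 0.0]
force: [5.7, -6.0, 3.1]
finger_gap: 0.121
grasp_force: 30.0
```

Call:
apply_moves --deltas '[{"linear": [0, -0.29, 1.34], "roll": 0}, {"linear": [0, -0.17, 1.36], "roll": 0}, {"linear": [0, -0.06, 1.37], "roll": 0}, {"linear": [0, 0, 0.2], "roll": 0}, {"linear": [0, 0, 0], "roll": 0}]'

```text
time: 5.4
position: [0.5445, 0.0833, 0.0277]
tool_rot: [0.999, 0.05, 0.001, -0.0]
force: [9.1, -4.6, -1.5]
finger_gap: 0.122
grasp_force: 30.0
```

Call:
apply_moves --deltas '[{"linear": [0, 0, 0.2], "roll": 0}, {"linear": [0, 0, 0], "roll": 0}, {"linear": [0, 0, 0], "roll": 0}]'

```text
time: 5.7
position: [0.5446, 0.0833, 0.0275]
tool_rot: [0.999, 0.05, 0.001, -0.0]
force: [-3.3, -5.0, 21.0]
finger_gap: 0.123
grasp_force: 30.0
```

Call:
apply_moves --deltas '[{"linear": [0, 0, 0], "roll": 0}, {"linear": [0, 0, 0], "roll": 0}, {"linear": [0, 0, -3.2], "roll": 0}, {"linear": [0, 0, -3.2], "roll": 0}, {"linear": [0, 2.85, 0], "roll": 0}, {"linear": [0, 2.85, 0], "roll": 0}, {"linear": [0, 0, 0], "roll": 0}, {"linear": [0, 0, 0], "roll": 0}]' --gripper 0.26

```text
time: 6.5
position: [0.5489, 0.0265, 0.0891]
tool_rot: [0.999, 0.049, -0.0, -0.0]
force: [0.3, 0.0, -1.0]
finger_gap: 0.261
grasp_force: 0.0
```

```bash
python3 - <<'E'
from h import *
go(*jig(0,.103),.058,.1);s=snap('scene')
c=cv2.resize(s['frame'][170:290,180:330],(750,600),interpolation=2);cv2.imwrite('pics/s2.png',np.clip(c*1.4,0,255).astype('uint8')[:,:,::-1])
print(proj(s,[*jig(0,.103),.041]))
E
```

```text
pos [0.5489 0.0265 0.0891] yaw 0.098 j6 1.47 | roll -0.1 lin cm [0.03 0.01 3.11] n>=0.6
[277.59911525 213.67787921]
```

View pics/s2.png

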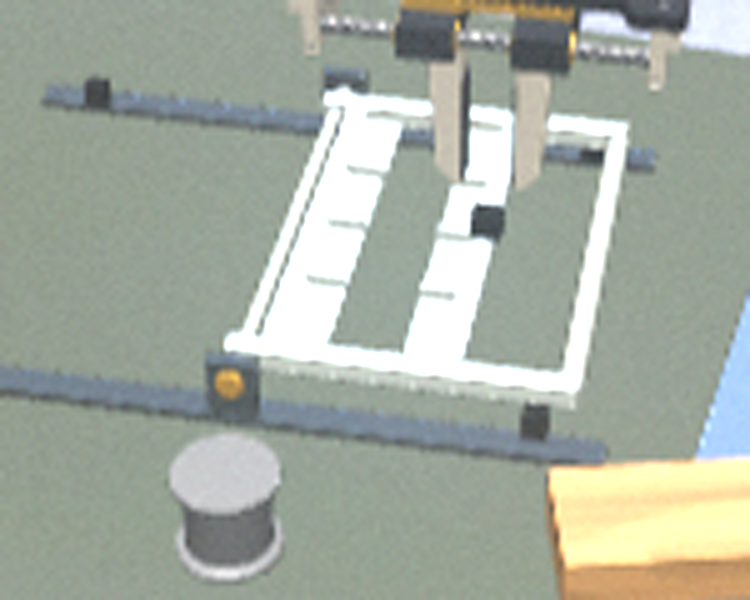

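Call:
apply_moves --deltas '[{"linear": [0, 0, 1.5], "roll": 0}, {"linear": [0, 0, 1.6], "roll": 0}, {"linear": [0, 0, 0], "roll": 0}]' --gripper 0.3

```text
time: 6.85
position: [0.5475, 0.0271, 0.0551]
tool_rot: [0.999, 0.05, -0.002, -0.0]
force: [-0.4, 0.5, -0.8]
finger_gap: 0.296
grasp_force: 0.0
```

Call:
apply_moves --deltas '[{"linear": [0, 0, 0], "roll": 0}, {"linear": [0, 0, 0], "roll": 0}, {"linear": [0, 0, 0], "roll": 0}, {"linear": [0, -0.5, 0], "roll": 0}, {"linear": [0, -0.5, 0], "roll": 0}, {"linear": [0, -0.5, 0], "roll": 0}, {"linear": [0, -0.5, 0], "roll": 0}, {"linear": [0, -0.3, 0], "roll": 0}, {"linear": [0, -0.2, 0], "roll": 0}, {"linear": [0, 0, 0], "roll": 0}]' --gripper 0 --force 20

```text
time: 7.85
position: [0.5469, 0.0497, 0.0588]
tool_rot: [0.999, 0.05, 0.0, 0.002]
force: [3.6, -21.3, -2.7]
finger_gap: 0.171
grasp_force: 20.0
```

```bash
python3 - <<'E'
from h import *
go(*jig(0,.126),.058,.1)
E
```

```text
pos [0.5469 0.0497 0.0588] yaw 0.100 j6 1.52 | roll -0.0 lin cm [-0.    0.03  0.08] n>=0.0
```

Call:
apply_moves --deltas '[{"linear": [0, 0, 0], "roll": 0}, {"linear": [0, 0, 0], "roll": 0}, {"linear": [0, 0, -2], "roll": 0}, {"linear": [0, 0, -4], "roll": -8}, {"linear": [0, 0, -3], "roll": -8}, {"linear": [0, 0, 0], "roll": -8}, {"linear": [0, 0, 0], "roll": -8}, {"linear": [0, 0, 0], "roll": -8}, {"linear": [0, 0, 0], "roll": -8}, {"linear": [0, 0, 0], "roll": -8}]' --gripper 0.3

```text
time: 8.85
position: [0.5465, 0.0519, 0.1487]
tool_rot: [0.857, 0.515, 0.0, -0.0]
force: [-1.0, 0.4, -1.1]
finger_gap: 0.3
grasp_force: 0.0
```

Call:
apply_moves --deltas '[{"linear": [0, 0, 0], "roll": -8}, {"linear": [0, 0, 0], "roll": -8}, {"linear": [0, 0, 0], "roll": -8}, {"linear": [0, 0, 0], "roll": -8}, {"linear": [0, 0, 0], "roll": 0}]' --gripper 0.5

```text
time: 9.35
position: [0.5465, 0.0519, 0.1487]
tool_rot: [0.683, 0.731, 0.0, -0.0]
force: [-0.2, 0.0, 0.3]
finger_gap: 0.498
grasp_force: 0.0
```

```bash
cat >> h.py <<'E'
def boards(show=False):
    "board poses from the top view: minAreaRect of green+relay+white inside, on z=.007"
    T=snap('top');hsv=cv2.cvtColor(T['frame'],cv2.COLOR_RGB2HSV)
    m=cv2.inRange(hsv,(55,70,25),(88,255,220)); x=cv2.resize(m,None,fx=4,fy=4,interpolation=cv2.INTER_LINEAR)
    m=(cv2.GaussianBlur(x,(9,9),0)>127).astype('uint8');m=cv2.morphologyEx(m,3,np.ones((33,33),'uint8'))
    for c in cv2.findContours(m,0,2)[0]:
        q=((c.reshape(-1,2)+.5)/4-.5); q=np.array([onz(T,p,.007)[:2] for p in q]).astype('float32')
        r=cv2.minAreaRect(q*1000);b=cv2.boxPoints(r);e=[b[1]-b[0],b[2]-b[1]];e=max(e,key=np.linalg.norm)
        if 50<max(r[1])<110 and b[:,0].min()>200: print('board',np.round(np.array(r[0])/1000,4),np.round(r[1],0),'ang %.3f'%(np.arctan2(e[1],e[0])%np.pi))
    return T
E
python3 - <<'E'
from h import *
T=boards(); go(.5957,.2312,.12,1.635)
E
```

```text
board [0.4916 0.3458] [91. 37.] ang 1.346
pos [0.5465 0.0518 0.1487] yaw 1.633 j6 -0.01 | roll -0.1 lin cm [17.59  6.06  2.87] n>=3.8
```

```bash
cat >> h.py <<'E'
def sblobs():
    C=snap('scene');f=C['frame'].max(2);m=np.zeros_like(f);m[205:285,300:440]=(f[205:285,300:440]<48)*255
    n,L,st,ce=cv2.connectedComponentsWithStats(m)
    print('scene relays',[(ce[i].round(1).tolist(),int(st[i,4]),onz(C,ce[i],.013)[:2].round(3).tolist()) for i in range(1,n) if st[i,4]>12])
    return C
E
python3 -c "
from h import *
sblobs()"
```

```text
scene relays [([402.3, 230.3], 75, [0.491, 0.344]), ([353.8, 250.7], 18, [0.604, 0.232]), ([397.2, 259.5], 74, [0.606, 0.335])]
```

Call:
apply_moves --deltas '[{"linear": [4.4, 1.51, 0.5], "roll": 0}, {"linear": [4.4, 1.51, 0.5], "roll": 0}, {"linear": [4.4, 1.51, 0.5], "roll": 0}, {"linear": [4.39, 1.53, 0.5], "roll": 0}, {"linear": [0, 0, 0], "roll": 0}, {"linear": [0, 0, 0], "roll": 0}]'

```text
time: 10.05
position: [0.5955, 0.2316, 0.128]
tool_rot: [0.684, 0.729, -0.001, -0.0]
force: [-0.5, -0.7, 0.0]
finger_gap: 0.501
grasp_force: 0.0
```

```bash
python3 -c "
from h import *
sblobs();go(.5957,.2312,.0315,1.635)"
```

```text
scene relays [([402.5, 230.5], 74, [0.491, 0.345]), ([354.1, 250.3], 24, [0.602, 0.233]), ([397.5, 259.7], 71, [0.606, 0.336])]
pos [0.5955 0.2307 0.1284] yaw 1.634 j6 0.27 | roll -0.1 lin cm [0.04 0.02 9.69] n>=1.9
```

Call:
apply_moves --deltas '[{"linear": [0, 0, 3.2], "roll": 0}, {"linear": [0, 0, 3.2], "roll": 0}, {"linear": [0, 0, 2.3], "roll": 0}, {"linear": [0, 0, 1], "roll": 0}, {"linear": [0, 0, 0], "roll": 0}]'

```text
time: 10.6
position: [0.5953, 0.2298, 0.031]
tool_rot: [0.685, 0.729, -0.001, -0.0]
force: [-0.9, 0.9, -0.5]
finger_gap: 0.5
grasp_force: 0.0
```

Call:
apply_moves --deltas '[{"linear": [0, 0, 0], "roll": 0}, {"linear": [0, 0, 0], "roll": 0}, {"linear": [0, 0, 0], "roll": 0}, {"linear": [0, 0, 0], "roll": 0}, {"linear": [0, 0, 0], "roll": 0}, {"linear": [0, 0, 0], "roll": 0}]' --gripper 0 --force 30

```text
time: 11.2
position: [0.596, 0.231, 0.0323]
tool_rot: [0.684, 0.73, 0.0, 0.0]
force: [-0.7, 0.6, 5.4]
finger_gap: 0.188
grasp_force: 30.0
```

```bash
python3 -c "
from h import *
go(*jig(-.070,.069),.13,1.671);go(*jig(.070,.069),.13,1.671)
sblobs()"
```

```text
pos [0.596  0.231  0.0323] yaw 1.635 j6 0.27 | roll -2.0 lin cm [-23.28 -13.7   -9.77] n>=5.7
pos [0.596  0.231  0.0323] yaw 1.635 j6 0.27 | roll -2.0 lin cm [-23.28   0.3   -9.77] n>=5.0
scene relays [([361.0, 206.4], 48, [0.416, 0.231]), ([360.9, 214.4], 23, [0.453, 0.234]), ([402.3, 230.3], 79, [0.491, 0.344]), ([367.4, 235.7], 16, [0.538, 0.259]), ([397.1, 259.1], 86, [0.604, 0.335])]
```

Call:
apply_moves --deltas '[{"linear": [0, 0, -4.8], "roll": -1}, {"linear": [0, 0, -4.8], "roll": -1}, {"linear": [-4.66, 0.06, 0], "roll": 0}, {"linear": [-4.66, 0.06, 0], "roll": 0}, {"linear": [-4.66, 0.06, 0], "roll": 0}, {"linear": [-4.66, 0.06, 0], "roll": 0}, {"linear": [-4.64, 0.06, 0], "roll": 0}, {"linear": [0, 0, 0], "roll": 0}, {"linear": [0, 0, 0], "roll": 0}, {"linear": [0, 0, 0], "roll": 0}]'

```text
time: 12.25
position: [0.6217, 0.0004, 0.1275]
tool_rot: [0.671, 0.742, -0.0, -0.0]
force: [0.0, 0.7, -1.1]
finger_gap: 0.187
grasp_force: 30.0
```

```bash
python3 -c "
from h import *
go(*jig(.070,.069),.055,1.671)
s=snap('scene');P=proj(s,[*jig(.07,.069),.1]).astype(int);print(P)
a,b=P[0]-70,P[1]-56
c=cv2.resize(s['frame'][b:b+112,a:a+140],(700,560),interpolation=2);cv2.imwrite('pics/s3.png',np.clip(c*1.4,0,255).astype('uint8')[:,:,::-1]);print(a,b)
"
```

```text
pos [6.217e-01 4.000e-04 1.275e-01] yaw 1.671 j6 -0.14 | roll -0.0 lin cm [-0.08  0.05  7.25] n>=1.4
[259 209]
189 153
```

View pics/s3.png

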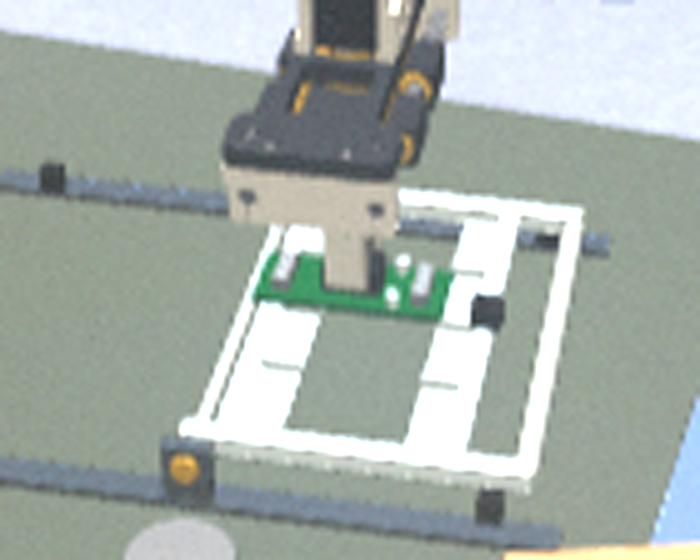

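```bash
python3 -c "
from h import *
s=snap('scene');R=np.array([[np.cos(.1),np.sin(.1)],[-np.sin(.1),np.cos(.1)]])
for q in((257,295),(444,313),(268,256),(455,272)):
    p=onz(s,(189+q[0]/5,153+q[1]/5),.102)[:2]; print((R@(p-O)).round(4))
print(R@(robot.get_state()['position'][:2]-O))
"
```

```text
[0.0888 0.0278]
[0.086  0.1161]
[0.0576 0.0259]
[0.0535 0.1161]
[0.06960222 0.07013539]
```

Call:
apply_moves --deltas '[{"linear": [-0.1, 0, 3], "roll": 0}, {"linear": [0, 0, 2], "roll": 0}, {"linear": [0, 0, 1], "roll": 0}, {"linear": [0, 0, 0.8], "roll": 0}, {"linear": [0, 0, 0.4], "roll": 0}, {"linear": [0, 0, 0.1], "roll": 0}, {"linear": [0, 0, 0], "roll": 0}, {"linear": [0, 0, 0], "roll": 0}]'

```text
time: 13.15
position: [0.6223, -0.0015, 0.0554]
tool_rot: [0.671, 0.741, 0.0, 0.0]
force: [0.2, -0.3, -0.0]
finger_gap: 0.188
grasp_force: 30.0
```

Call:
apply_moves --deltas '[{"linear": [0, 0, 0], "roll": 0}, {"linear": [0, 0, 0], "roll": 0}, {"linear": [0, 0, 0], "roll": 0}, {"linear": [0, 0, -2], "roll": 0}, {"linear": [0, 0, -4], "roll": 0}, {"linear": [0, 0, -2], "roll": 0}, {"linear": [0, 0, 0], "roll": 0}]' --gripper 0.32

```text
time: 13.85
position: [0.6232, -0.0015, 0.1384]
tool_rot: [0.671, 0.741, 0.002, 0.002]
force: [0.1, -0.3, -0.5]
finger_gap: 0.32
grasp_force: 0.0
```

```bash
python3 -c "
from h import *
boards();sblobs();go(.6048,.335,.13,1.729)"
```

```text
board [0.4915 0.3456] [90. 37.] ang 1.346
board [0.6048 0.3357] [37. 91.] ang 1.751
scene relays [([402.5, 230.5], 73, [0.491, 0.345]), ([397.2, 259.6], 74, [0.606, 0.335])]
pos [ 0.6219 -0.0015  0.1345] yaw 1.670 j6 -0.14 | roll -3.4 lin cm [33.5   3.61  0.45] n>=6.7
```

Call:
apply_moves --deltas '[{"linear": [0, 0, 0], "roll": -4.3}, {"linear": [4.78, 0.59, 0.07], "roll": 0}, {"linear": [4.78, 0.59, 0.07], "roll": 0}, {"linear": [4.78, 0.59, 0.07], "roll": 0}, {"linear": [4.78, 0.59, 0.07], "roll": 0}, {"linear": [4.78, 0.59, 0.07], "roll": 0}, {"linear": [4.78, 0.59, 0.07], "roll": 0}, {"linear": [4.78, 0.59, 0.07], "roll": 0}, {"linear": [0, 0, 0], "roll": 0}, {"linear": [0, 0, 0], "roll": 0}]' --gripper 0.5

```text
time: 14.95
position: [0.6037, 0.3359, 0.1277]
tool_rot: [0.642, 0.767, -0.001, -0.0]
force: [0.1, -0.3, 0.9]
finger_gap: 0.498
grasp_force: 0.0
```

```bash
python3 -c "
from h import *
sblobs();go(.6048,.3354,.0325,1.745)"
```

```text
scene relays [([402.0, 212.6], 20, [0.413, 0.341]), ([422.8, 208.7], 94, [0.378, 0.397]), ([400.2, 229.8], 44, [0.49, 0.339]), ([397.0, 259.9], 67, [0.607, 0.335])]
pos [0.604  0.3349 0.1282] yaw 1.746 j6 0.29 | roll 0.1 lin cm [0.04 0.09 9.57] n>=1.9
```

Call:
apply_moves --deltas '[{"linear": [0, 0.05, 3.2], "roll": 0}, {"linear": [0, 0, 3.2], "roll": 0}, {"linear": [0, 0, 2.2], "roll": 0}, {"linear": [0, 0, 0.95], "roll": 0}, {"linear": [0, 0, 0], "roll": 0}]'

```text
time: 15.5
position: [0.6047, 0.334, 0.033]
tool_rot: [0.643, 0.766, -0.001, -0.0]
force: [-0.6, 0.1, 0.2]
finger_gap: 0.498
grasp_force: 0.0
```

Call:
apply_moves --deltas '[{"linear": [0, 0, 0], "roll": 0}, {"linear": [0, 0, 0], "roll": 0}, {"linear": [0, 0, 0], "roll": 0}, {"linear": [0, 0, 0], "roll": 0}, {"linear": [0, 0, 0], "roll": 0}, {"linear": [0, 0, 0], "roll": 0}]' --gripper 0 --force 30

```text
time: 16.1
position: [0.6052, 0.3354, 0.0349]
tool_rot: [0.643, 0.766, 0.0, 0.0]
force: [-1.2, -1.0, 6.0]
finger_gap: 0.189
grasp_force: 30.0
```

```bash
python3 -c "
from h import *
go(*jig(.023,.069),.13,1.671);boards()"
```

```text
pos [0.6052 0.3354 0.0349] yaw 1.745 j6 0.29 | roll 4.3 lin cm [-33.58  -6.36  -9.51] n>=7.1
board [ 0.6248 -0.002 ] [36. 88.] ang 1.647
```

Call:
apply_moves --deltas '[{"linear": [0, 0, -4.8], "roll": 2.1}, {"linear": [0, 0, -4.7], "roll": 2.2}, {"linear": [-4.8, -0.91, 0], "roll": 0}, {"linear": [-4.8, -0.91, 0], "roll": 0}, {"linear": [-4.8, -0.91, 0], "roll": 0}, {"linear": [-4.8, -0.91, 0], "roll": 0}, {"linear": [-4.8, -0.91, 0], "roll": 0}, {"linear": [-4.8, -0.91, 0], "roll": 0}, {"linear": [-4.78, -0.9, 0], "roll": 0}, {"linear": [0, 0, 0], "roll": 0}]'

```text
time: 17.15
position: [0.5744, -0.0097, 0.1293]
tool_rot: [0.673, 0.74, -0.0, 0.0]
force: [-0.3, 0.5, -0.6]
finger_gap: 0.184
grasp_force: 30.0
```

Call:
apply_moves --deltas '[{"linear": [0, 0, 2], "roll": 0}, {"linear": [0, 0, 0], "roll": 0}, {"linear": [0, 0, 0], "roll": 0}]'

```text
time: 17.45
position: [0.5749, -0.0047, 0.1092]
tool_rot: [0.671, 0.742, -0.0, -0.0]
force: [-0.2, -0.1, -0.5]
finger_gap: 0.186
grasp_force: 30.0
```

```bash
python3 -c "
from h import *
go(*jig(.023,.069),.0575,1.671);print(robot.get_state()['finger_gap'])
s=snap('scene');P=proj(s,[*jig(.03,.069),.1]).astype(int)
a,b=P[0]-70,P[1]-56
c=cv2.resize(s['frame'][b:b+112,a:a+140],(700,560),interpolation=2);cv2.imwrite('pics/s4.png',np.clip(c*1.4,0,255).astype('uint8')[:,:,::-1]);print(a,b)
"
```

```text
pos [ 0.5749 -0.0047  0.1092] yaw 1.671 j6 -0.15 | roll -0.0 lin cm [-0.04  0.06  5.17] n>=1.0
0.18582157323700857
192 144
```

View pics/s4.png

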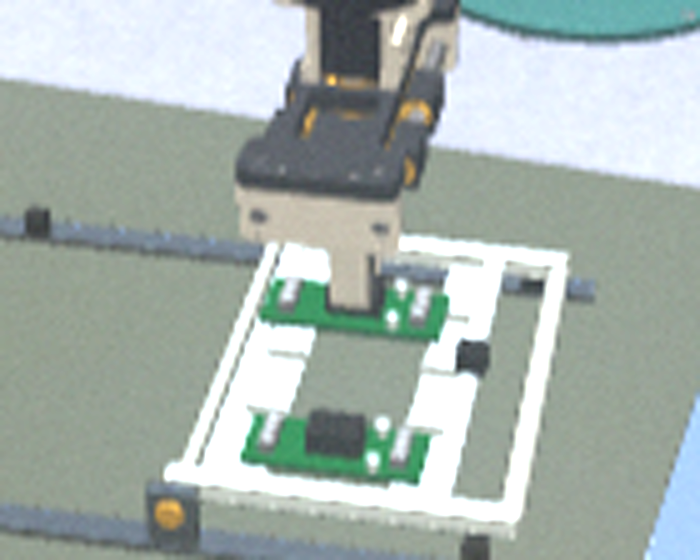

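The first board lies flat in the far bay, around crop (338,445). The second is held square and centred in the fingers, edges at 262–445 px.

Call:
apply_moves --deltas '[{"linear": [0, 0, 2], "roll": 0}, {"linear": [0, 0, 1.5], "roll": 0}, {"linear": [0, 0, 0.8], "roll": 0}, {"linear": [0, 0, 0.5], "roll": 0}, {"linear": [0, 0, 0.3], "roll": 0}, {"linear": [0, 0, 0.05], "roll": 0}, {"linear": [0, 0, 0], "roll": 0}, {"linear": [0, 0, 0], "roll": 0}]'

```text
time: 18.3
position: [0.5753, -0.0052, 0.0582]
tool_rot: [0.671, 0.741, 0.0, 0.0]
force: [-0.1, -0.6, 0.1]
finger_gap: 0.184
grasp_force: 30.0
```

Call:
apply_moves --deltas '[{"linear": [0, 0, 0], "roll": 0}, {"linear": [0, 0, 0], "roll": 0}, {"linear": [0, 0, 0], "roll": 0}, {"linear": [0, 0, -2], "roll": 0}, {"linear": [0, 0, -4], "roll": 0}, {"linear": [0, 0, -2], "roll": 0}, {"linear": [0, 0, 0], "roll": 0}]' --gripper 0.32

```text
time: 19.0
position: [0.5763, -0.0052, 0.1413]
tool_rot: [0.671, 0.741, 0.002, 0.002]
force: [-0.1, -0.2, 0.3]
finger_gap: 0.321
grasp_force: 0.0
```

```bash
python3 -c "
from h import *
boards();sblobs();go(.4918,.3455,.13,1.350)"
```

```text
board [0.4612 0.3818] [91. 37.] ang 1.363
scene relays [([416.6, 225.7], 72, [0.46, 0.38])]
pos [ 0.575  -0.0052  0.1376] yaw 1.670 j6 -0.15 | roll 18.4 lin cm [ 32.39 -15.8    0.76] n>=7.2
```

The third board was knocked aside, now at (.461,.382), so I'll retarget.

```bash
python3 -c "
from h import *
go(.4612,.3815,.13,1.363)"
```

```text
pos [ 0.575  -0.0052  0.1376] yaw 1.670 j6 -0.15 | roll 17.6 lin cm [ 35.49 -19.12   0.76] n>=8.1
```

Call:
apply_moves --deltas '[{"linear": [0, 0, 0], "roll": 8}, {"linear": [0, 0, 0], "roll": 8}, {"linear": [0, 0, 0], "roll": 1.6}, {"linear": [3.94, -2.12, 0.08], "roll": 0}, {"linear": [3.94, -2.12, 0.08], "roll": 0}, {"linear": [3.94, -2.12, 0.08], "roll": 0}, {"linear": [3.94, -2.12, 0.08], "roll": 0}, {"linear": [3.94, -2.12, 0.08], "roll": 0}, {"linear": [3.94, -2.12, 0.08], "roll": 0}, {"linear": [3.94, -2.12, 0.08], "roll": 0}]' --gripper 0.5

```text
time: 20.1
position: [0.4856, 0.2968, 0.1312]
tool_rot: [0.776, 0.631, -0.0, -0.0]
force: [1.2, -0.6, 1.1]
finger_gap: 0.5
grasp_force: 0.0
```

Call:
apply_moves --deltas '[{"linear": [3.94, -2.12, 0.08], "roll": 0}, {"linear": [3.94, -2.12, 0.08], "roll": 0}, {"linear": [0, 0, 0], "roll": 0}, {"linear": [0, 0, 0], "roll": 0}]'

```text
time: 20.5
position: [0.4608, 0.3815, 0.1294]
tool_rot: [0.775, 0.632, -0.001, 0.0]
force: [0.7, 0.0, -0.1]
finger_gap: 0.498
grasp_force: 0.0
```

```bash
python3 -c "
from h import *
sblobs();go(.4612,.3815,.0325,1.363)"
```

```text
scene relays [([416.6, 225.7], 73, [0.46, 0.38])]
pos [0.4612 0.3808 0.1297] yaw 1.366 j6 0.85 | roll 0.1 lin cm [ 0.07 -0.02  9.72] n>=1.9
```

Call:
apply_moves --deltas '[{"linear": [0, 0, 3.2], "roll": 0}, {"linear": [0, 0, 3.2], "roll": 0}, {"linear": [0, 0, 2.3], "roll": 0}, {"linear": [0, 0, 1], "roll": 0}, {"linear": [0, 0, 0], "roll": 0}]'

```text
time: 21.05
position: [0.4614, 0.3799, 0.0324]
tool_rot: [0.777, 0.63, -0.001, -0.0]
force: [-0.2, 0.3, 1.0]
finger_gap: 0.502
grasp_force: 0.0
```

Call:
apply_moves --deltas '[{"linear": [0, 0, 0], "roll": 0}, {"linear": [0, 0, 0], "roll": 0}, {"linear": [0, 0, 0], "roll": 0}, {"linear": [0, 0, 0], "roll": 0}, {"linear": [0, 0, 0], "roll": 0}, {"linear": [0, 0, 0], "roll": 0}]' --gripper 0 --force 30

```text
time: 21.65
position: [0.4617, 0.3814, 0.0342]
tool_rot: [0.777, 0.63, 0.0, 0.0]
force: [-1.3, -1.6, 6.0]
finger_gap: 0.188
grasp_force: 30.0
```

```bash
python3 -c "
from h import *
go(*jig(-.070,.069),.13,1.671);boards()"
```

```text
pos [0.4617 0.3814 0.0342] yaw 1.363 j6 0.86 | roll -17.6 lin cm [-39.58  -1.84  -9.58] n>=8.2
board [ 0.6008 -0.004 ] [85. 88.] ang 1.659
```

Call:
apply_moves --deltas '[{"linear": [0, 0, -3.2], "roll": -6}, {"linear": [0, 0, -3.2], "roll": -6}, {"linear": [0, 0, -3.2], "roll": -5.6}, {"linear": [-4.4, -0.2, 0], "roll": 0}, {"linear": [-4.4, -0.2, 0], "roll": 0}, {"linear": [-4.4, -0.2, 0], "roll": 0}, {"linear": [-4.4, -0.2, 0], "roll": 0}, {"linear": [-4.4, -0.2, 0], "roll": 0}, {"linear": [-4.4, -0.2, 0], "roll": 0}, {"linear": [-4.4, -0.2, 0], "roll": 0}]'

```text
time: 22.7
position: [0.4778, 0.0717, 0.1296]
tool_rot: [0.671, 0.742, 0.0, 0.0]
force: [0.7, 0.1, -0.7]
finger_gap: 0.19
grasp_force: 30.0
```

Call:
apply_moves --deltas '[{"linear": [-4.4, -0.2, 0], "roll": 0}, {"linear": [-4.38, -0.2, 0], "roll": 0}, {"linear": [0, 0, 2], "roll": 0}, {"linear": [0, 0, 0], "roll": 0}, {"linear": [0, 0, 0], "roll": 0}]'

```text
time: 23.2
position: [0.4827, -0.0141, 0.1096]
tool_rot: [0.671, 0.741, -0.0, -0.0]
force: [1.2, 0.9, -0.1]
finger_gap: 0.187
grasp_force: 30.0
```

```bash
python3 -c "
from h import *
go(*jig(-.070,.069),.0568,1.671);print(robot.get_state()['finger_gap'])
s=snap('scene');P=proj(s,[*jig(-.02,.069),.1]).astype(int)
a,b=P[0]-70,P[1]-56
c=cv2.resize(s['frame'][b:b+112,a:a+140],(700,560),interpolation=2);cv2.imwrite('pics/s5.png',np.clip(c*1.4,0,255).astype('uint8')[:,:,::-1]);print(a,b)
"
```

```text
pos [ 0.4827 -0.0141  0.1096] yaw 1.671 j6 -0.18 | roll -0.0 lin cm [-0.03  0.03  5.28] n>=1.1
0.18695726397250054
196 133
```

View pics/s5.png

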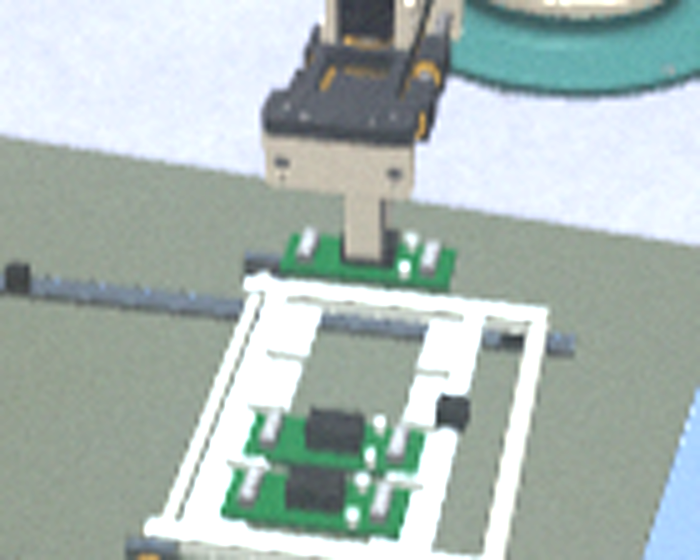

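Two boards lie in their bays and the third is held square over the near bay (280–450 px). I'll lower it.

Call:
apply_moves --deltas '[{"linear": [0, 0, 2], "roll": 0}, {"linear": [0, 0, 1.5], "roll": 0}, {"linear": [0, 0, 0.8], "roll": 0}, {"linear": [0, 0, 0.5], "roll": 0}, {"linear": [0, 0, 0.4], "roll": 0}, {"linear": [0, 0, 0.05], "roll": 0}, {"linear": [0, 0, 0], "roll": 0}, {"linear": [0, 0, 0], "roll": 0}]'

```text
time: 24.05
position: [0.4831, -0.0145, 0.0575]
tool_rot: [0.671, 0.741, 0.0, 0.0]
force: [0.9, 0.5, -1.5]
finger_gap: 0.187
grasp_force: 30.0
```

Call:
apply_moves --deltas '[{"linear": [0, 0, 0], "roll": 0}, {"linear": [0, 0, 0], "roll": 0}, {"linear": [0, 0, 0], "roll": 0}, {"linear": [0, 0, -2], "roll": 0}, {"linear": [0, 0, -4], "roll": 8}, {"linear": [0, 0, -2], "roll": 8}, {"linear": [0, 0, 0], "roll": 8}, {"linear": [0, 0, 0], "roll": 8}, {"linear": [0, 0, 0], "roll": 8}, {"linear": [0, 0, 0], "roll": 8}]' --gripper 0.32

```text
time: 25.05
position: [0.4829, -0.0145, 0.1372]
tool_rot: [0.916, 0.402, 0.0, 0.0]
force: [0.4, -0.1, -0.3]
finger_gap: 0.321
grasp_force: 0.0
```

Call:
apply_moves --deltas '[{"linear": [0, 0, 0], "roll": 8}, {"linear": [0, 0, 0], "roll": 8}, {"linear": [0, 0, 0], "roll": 8}, {"linear": [0, 0, 0], "roll": 8}, {"linear": [0, 0, 0], "roll": 8}, {"linear": [0, 0, 0], "roll": 2}, {"linear": [0, 0, 0], "roll": 0}]'

```text
time: 25.75
position: [0.4829, -0.0145, 0.1371]
tool_rot: [0.999, 0.05, 0.0, 0.0]
force: [0.1, -0.7, 0.4]
finger_gap: 0.323
grasp_force: 0.0
```

```bash
python3 -c "
from h import *
go(*jig(0,.1263),.10,.1)
s=snap('scene');a,b=196,133
P=proj(s,[*jig(0,.126),.041]);print(P)
c=cv2.resize(s['frame'][150:262,200:340],(700,560),interpolation=2);cv2.imwrite('pics/s6.png',np.clip(c*1.4,0,255).astype('uint8')[:,:,::-1])
"
```

```text
pos [ 0.4829 -0.0145  0.1371] yaw 0.099 j6 1.39 | roll -0.1 lin cm [ 7.01 -5.74  3.71] n>=2.0
[286.43195815 214.69390288]
```

View pics/s6.png

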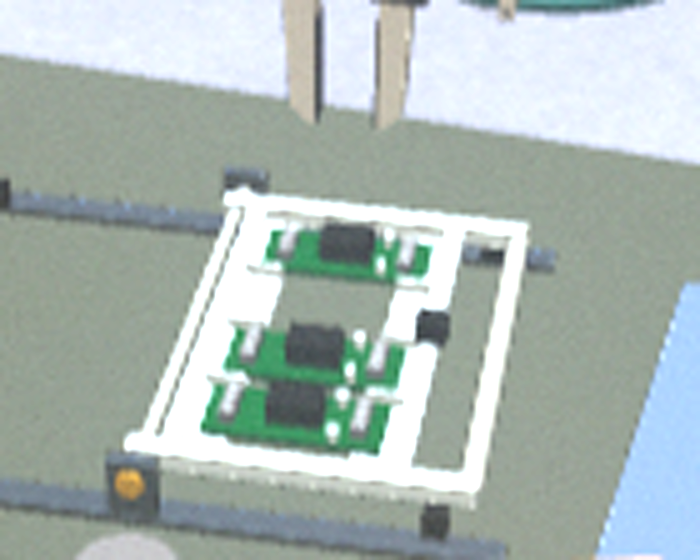

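Lug at (286.6,215.4), as predicted, and all three boards lie in their bays. Next I pinch the lug and close the rail.

Call:
apply_moves --deltas '[{"linear": [3.35, -2.85, 0], "roll": 0}, {"linear": [3.35, -2.85, 0], "roll": 0}, {"linear": [0, 0, 3], "roll": 0}, {"linear": [0, 0, 2], "roll": 0}, {"linear": [0, 0, 0], "roll": 0}, {"linear": [0, 0, 1.3], "roll": 0}, {"linear": [0, 0, 0.8], "roll": 0}, {"linear": [0, 0, 0.6], "roll": 0}, {"linear": [0, 0, 0], "roll": 0}, {"linear": [0, 0, 0], "roll": 0}]' --gripper 0.28

```text
time: 26.8
position: [0.544, 0.0489, 0.0604]
tool_rot: [0.999, 0.05, 0.0, -0.0]
force: [-0.6, 0.8, 0.0]
finger_gap: 0.279
grasp_force: 0.0
```

```bash
python3 -c "
from h import *
go(*jig(-.003,.126),.059,.1);print(robot.get_state()['force'])"
```

```text
pos [0.544  0.0489 0.0604] yaw 0.100 j6 1.51 | roll -0.0 lin cm [-0.01 -0.02  0.14] n>=0.0
[-0.55765952  0.8243567   0.0360289 ]
```

Call:
apply_moves --deltas '[{"linear": [0, 0, 0.15], "roll": 0}, {"linear": [0, 0, 0], "roll": 0}, {"linear": [0, 0, 0], "roll": 0}, {"linear": [0, 0, 0], "roll": 0}, {"linear": [0, 0.3, 0], "roll": 0}, {"linear": [0, 0.3, 0], "roll": 0}, {"linear": [0, 0.3, 0], "roll": 0}, {"linear": [0, 0.3, 0], "roll": 0}, {"linear": [0, 0.3, 0], "roll": 0}, {"linear": [0, 0, 0], "roll": 0}]' --gripper 0 --force 30

```text
time: 27.8
position: [0.5456, 0.0334, 0.0587]
tool_rot: [0.999, 0.05, 0.0, 0.0]
force: [0.6, -1.2, 4.7]
finger_gap: 0.167
grasp_force: 30.0
```

Call:
apply_moves --deltas '[{"linear": [0, 0.15, 0], "roll": 0}, {"linear": [0, 0.15, 0], "roll": 0}, {"linear": [0, 0.15, 0], "roll": 0}, {"linear": [0, 0.1, 0], "roll": 0}, {"linear": [0, 0, 0], "roll": 0}, {"linear": [0, 0, 0], "roll": 0}]'

```text
time: 28.4
position: [0.546, 0.029, 0.0587]
tool_rot: [0.999, 0.05, 0.0, -0.001]
force: [-0.1, 8.7, 5.0]
finger_gap: 0.169
grasp_force: 30.0
```

```bash
python3 -c "
from h import *
go(*jig(-.003,.106),.059,.1);print(robot.get_state()['force'])"
```

```text
pos [0.546  0.029  0.0587] yaw 0.100 j6 1.48 | roll -0.0 lin cm [-0.   -0.02 -0.03] n>=0.0
[-0.08816114  8.73198169  5.03015021]
```

Call:
apply_moves --deltas '[{"linear": [0, 0.1, 0], "roll": 0}, {"linear": [0, 0.1, 0], "roll": 0}, {"linear": [0, 0, 0], "roll": 0}, {"linear": [0, 0, 0], "roll": 0}, {"linear": [0, 0, 0], "roll": 0}, {"linear": [0, 0, 0], "roll": 0}]'

```text
time: 29.0
position: [0.546, 0.0288, 0.0587]
tool_rot: [0.999, 0.05, -0.0, -0.002]
force: [-2.2, 23.5, 6.3]
finger_gap: 0.168
grasp_force: 30.0
```

```bash
python3 -c "
from h import *
go(*jig(-.003,.106),.059,.1);print(robot.get_state()['force'])
s=snap('scene')
c=cv2.resize(s['frame'][150:262,200:340],(700,560),interpolation=2);cv2.imwrite('pics/s7.png',np.clip(c*1.4,0,255).astype('uint8')[:,:,::-1])
"
```

```text
pos [0.546  0.0288 0.0587] yaw 0.100 j6 1.47 | roll 0.0 lin cm [-0.   -0.04 -0.03] n>=0.0
[-2.22907363 23.533016    6.33555621]
```

View pics/s7.png

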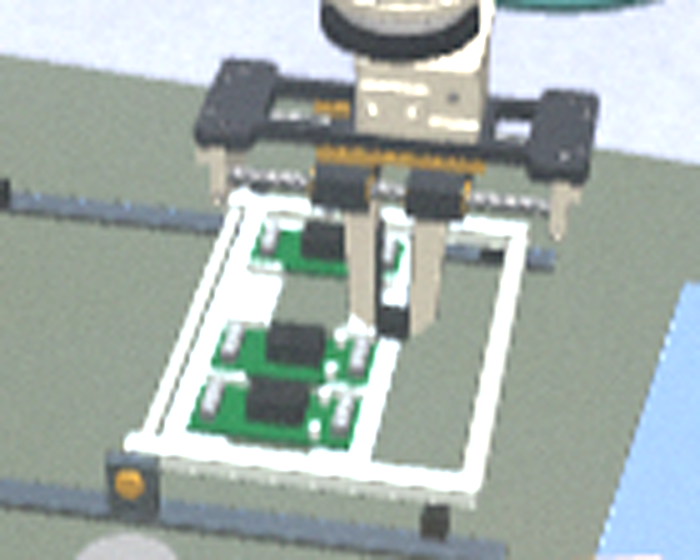

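The rail bears firmly (23.5 N with no further travel) and all three boards are in both grooves. Release and go to the handle.

Call:
apply_moves --deltas '[{"linear": [0, 0, 0], "roll": 0}, {"linear": [0, 0, 0], "roll": 0}, {"linear": [0, 0, 0], "roll": 0}, {"linear": [0, 0, -1.5], "roll": 0}, {"linear": [0, 0, -2], "roll": 0}, {"linear": [0.3, -2.8, 0], "roll": 0}, {"linear": [0, -2.8, 0], "roll": 0}, {"linear": [0, 0, 0], "roll": 0}, {"linear": [0, 0, 0], "roll": 0}]' --gripper 0.28

```text
time: 29.95
position: [0.5437, 0.0826, 0.0943]
tool_rot: [0.999, 0.05, 0.0, 0.0]
force: [0.6, 0.3, -0.4]
finger_gap: 0.276
grasp_force: 0.0
```

```bash
python3 -c "
from h import *
go(*jig(0,.16),.028,.1);s=snap('scene');f=s['frame'].max(2)
P=proj(s,[*jig(0,.106),.041]);print(P)
a,b=np.round(P).astype(int);w=f[b-8:b+9,a-8:a+9]<50;yy,xx=np.nonzero(w);print('lug seen',xx.mean()+a-8,yy.mean()+b-8,w.sum())
"
```

```text
pos [0.5437 0.0826 0.0943] yaw 0.101 j6 1.57 | roll 0.0 lin cm [-0.01 -0.06  6.63] n>=1.3
[278.7487423  213.81011844]
lug seen nan nan 0<string>:5: RuntimeWarning: Mean of empty slice.
  ret = ret.dtype.type(ret / rcount)
```

Call:
apply_moves --deltas '[{"linear": [0, 0, 2.5], "roll": 0}, {"linear": [0, -0.05, 2.5], "roll": 0}, {"linear": [0, 0, 1.2], "roll": 0}, {"linear": [0, 0, 0.4], "roll": 0}, {"linear": [0, 0, 0], "roll": 0}, {"linear": [0, 0, 0], "roll": 0}]' --gripper 0.34

```text
time: 30.6
position: [0.5441, 0.0829, 0.0287]
tool_rot: [0.999, 0.05, 0.001, -0.0]
force: [-0.0, 0.6, 0.6]
finger_gap: 0.342
grasp_force: 0.0
```

Call:
apply_moves --deltas '[{"linear": [0, 0, 0], "roll": 0}, {"linear": [0, 0, 0], "roll": 0}, {"linear": [0, 0, 0], "roll": 0}, {"linear": [0, 0, 0], "roll": 0}, {"linear": [0, 0, 0], "roll": 0}]' --gripper 0 --force 40

```text
time: 31.1
position: [0.5437, 0.0832, 0.028]
tool_rot: [0.999, 0.05, 0.0, -0.0]
force: [-1.4, 1.1, 4.7]
finger_gap: 0.118
grasp_force: 40.0
```

```bash
python3 - <<'E'
from h import *
go(*jig(0,.16),.028,.1)
T=snap('top');c=cv2.resize(T['frame'][150:262,260:400],(700,560),interpolation=2);cv2.imwrite('pics/t7.png',np.clip(c*1.5,0,255).astype('uint8')[:,:,::-1])
E
```

```text
pos [0.5437 0.0832 0.028 ] yaw 0.100 j6 1.58 | roll -0.0 lin cm [-0.01 -0.   -0.  ] n>=0.0
```

View pics/t7.png

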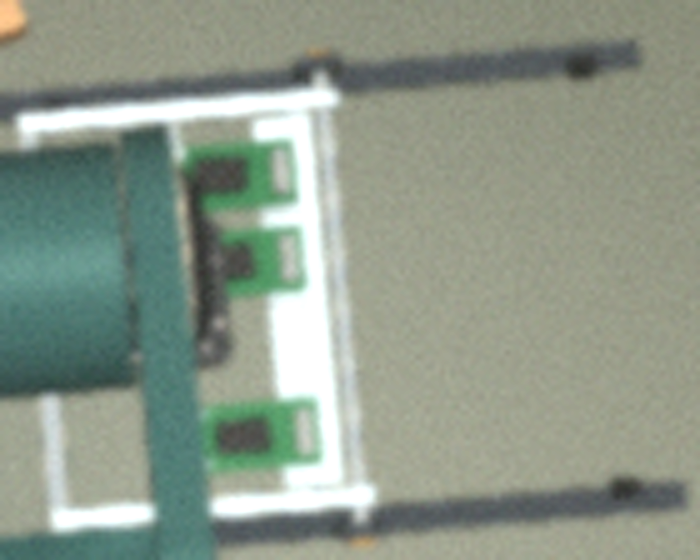

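The boards sit with their ends evenly under the fixed rail's lip (ends at crop x≈297, 303, 320). Now the flip.

Call:
apply_moves --deltas '[{"linear": [0, 0.14, -2.09], "roll": 0}, {"linear": [0, 0.41, -2.05], "roll": 0}, {"linear": [0, 0.67, -1.98], "roll": 0}, {"linear": [0, 0.93, -1.88], "roll": 0}, {"linear": [0, 1.16, -1.74], "roll": 0}, {"linear": [0, 1.38, -1.57], "roll": 0}]'

```text
time: 31.75
position: [0.548, 0.0392, 0.1421]
tool_rot: [0.999, 0.051, 0.0, -0.003]
force: [-4.2, 25.6, 9.9]
finger_gap: 0.118
grasp_force: 40.0
```

Call:
apply_moves --deltas '[{"linear": [0, 1.57, -1.38], "roll": 0}, {"linear": [0, 1.74, -1.16], "roll": 0}, {"linear": [0, 1.88, -0.93], "roll": 0}, {"linear": [0, 1.98, -0.67], "roll": 0}, {"linear": [0, 2.05, -0.41], "roll": 0}, {"linear": [0, 2.09, -0.14], "roll": 0}, {"linear": [0, 0, 0], "roll": 0}]'

```text
time: 32.45
position: [0.5602, -0.0781, 0.19]
tool_rot: [0.999, 0.049, 0.002, 0.001]
force: [-3.0, -5.9, 20.1]
finger_gap: 0.117
grasp_force: 40.0
```

```bash
python3 - <<'E'
from h import *
go(*jig(0,0),.188,.1);st=robot.get_state();print(st['force'],st['finger_gap'])
snap('scene','s8')
s=cv2.imread('pics/s8.png')[110:270,180:380];cv2.imwrite('pics/s8c.png',np.clip(cv2.resize(s,(750,600),interpolation=2)*1.4,0,255))
E
```

```text
pos [ 0.5602 -0.0781  0.19  ] yaw 0.098 j6 1.29 | roll -0.1 lin cm [-0.05 -0.21  0.2 ] n>=0.1
[-3.01057494 -5.87472422 20.09899247] 0.11676991725438379[ WARN:0@2.492] global loadsave.cpp:1063 imwrite_ Unsupported depth image for selected encoder is fallbacked to CV_8U.
```

View pics/s8c.png

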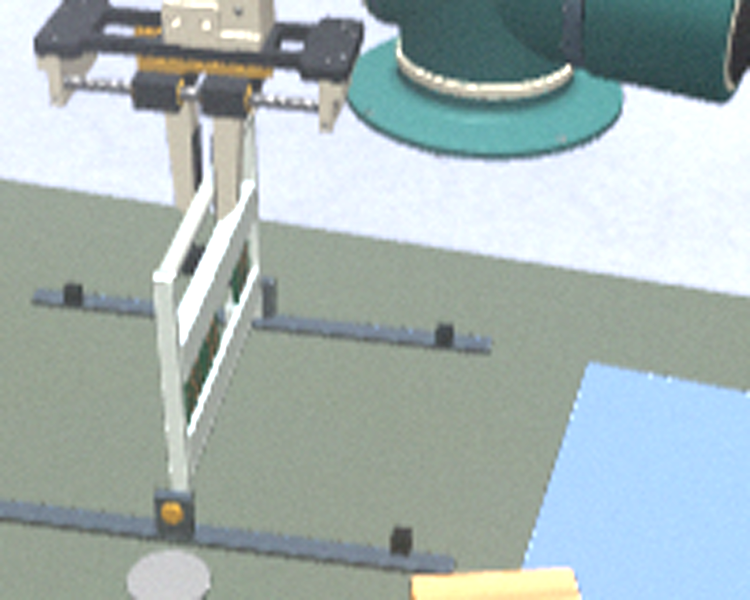

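The frame is upright with the boards held. Continue over.

Call:
apply_moves --deltas '[{"linear": [0, 2.09, 0.2], "roll": 0}, {"linear": [0, 2.05, 0.43], "roll": 0}, {"linear": [0, 1.98, 0.7], "roll": 0}, {"linear": [0, 1.88, 0.95], "roll": 0}, {"linear": [0, 1.74, 1.16], "roll": 0}, {"linear": [0, 1.57, 1.38], "roll": 0}]'

```text
time: 33.1
position: [0.5706, -0.1893, 0.1394]
tool_rot: [0.999, 0.05, 0.0, -0.0]
force: [-0.7, 6.4, 1.8]
finger_gap: 0.118
grasp_force: 40.0
```

Call:
apply_moves --deltas '[{"linear": [0, 1.38, 1.57], "roll": 0}, {"linear": [0, 1.16, 1.74], "roll": 0}, {"linear": [0, 0.93, 1.88], "roll": 0}, {"linear": [0, 0.67, 1.98], "roll": 0}, {"linear": [0, 0.3, 1.7], "roll": 0}, {"linear": [0, 0.1, 1.3], "roll": 0}, {"linear": [0, 0, 0], "roll": 0}]'

```text
time: 33.8
position: [0.5748, -0.2349, 0.0353]
tool_rot: [0.999, 0.05, -0.001, 0.001]
force: [2.2, -11.5, -6.8]
finger_gap: 0.114
grasp_force: 40.0
```

```bash
python3 - <<'E'
from h import *
go(*jig(0,-.16),.028,.1);st=robot.get_state();print(st['force'],st['finger_gap'])
E
```

```text
pos [ 0.5748 -0.2349  0.0353] yaw 0.099 j6 1.04 | roll -0.0 lin cm [0.07 0.04 0.73] n>=0.1
[  2.21147321 -11.5105368   -6.80443192] 0.1144717050155964
```

Call:
apply_moves --deltas '[{"linear": [0, 0, 0.4], "roll": 0}, {"linear": [0, 0, 0.4], "roll": 0}, {"linear": [0, 0, 0.2], "roll": 0}, {"linear": [0, 0, 0], "roll": 0}, {"linear": [0, 0, 0], "roll": 0}]'

```text
time: 34.3
position: [0.5749, -0.2352, 0.027]
tool_rot: [0.999, 0.05, -0.0, 0.001]
force: [-1.2, -12.7, -2.3]
finger_gap: 0.119
grasp_force: 40.0
```

Call:
apply_moves --deltas '[{"linear": [0, 0, 0.2], "roll": 0}, {"linear": [0, 0, 0.1], "roll": 0}, {"linear": [0, 0, 0], "roll": 0}, {"linear": [0, 0, 0], "roll": 0}]'

```text
time: 34.7
position: [0.575, -0.2352, 0.0251]
tool_rot: [0.999, 0.05, -0.0, 0.001]
force: [-7.0, -9.8, 9.8]
finger_gap: 0.117
grasp_force: 40.0
```

Call:
apply_moves --deltas '[{"linear": [0, 0, 0], "roll": 0}, {"linear": [0, 0, 0], "roll": 0}, {"linear": [0, 0, 0], "roll": 0}, {"linear": [0, 0, -1], "roll": 0}, {"linear": [0, 0, -3], "roll": 0}, {"linear": [0, 0, -5], "roll": 0}, {"linear": [0, 0, -5], "roll": 0}, {"linear": [-4, 0, -2], "roll": 0}, {"linear": [-4, 0, 0], "roll": 0}, {"linear": [-4, 0, 0], "roll": 0}]' --gripper 0.32

```text
time: 35.7
position: [0.4547, -0.2457, 0.186]
tool_rot: [0.999, 0.05, 0.001, 0.001]
force: [-0.3, 0.3, 0.6]
finger_gap: 0.317
grasp_force: 0.0
```

```bash
python3 - <<'E'
from h import *
s=snap('scene')
c=cv2.resize(s['frame'][150:278,150:310],(750,600),interpolation=2);cv2.imwrite('pics/s9.png',np.clip(c*1.4,0,255).astype('uint8')[:,:,::-1])
print(proj(s,[*jig(-.102,-.16),.028]),proj(s,[*jig(.102,-.16),.028]))
E
```

```text
[192.49685963 185.55977902] [165.98152752 230.41596392]
```

View pics/s9.png

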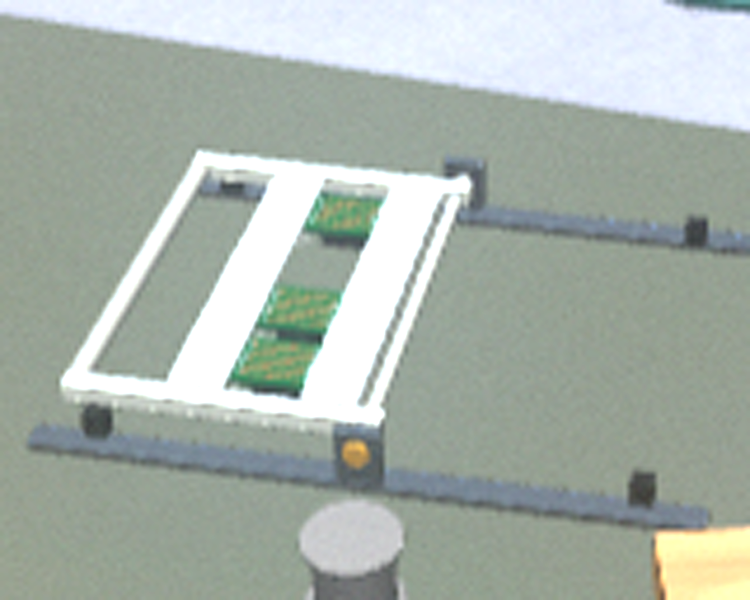

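The frame lies flat on its -y stop with the rail shut and all three boards held solder side up (crop (345,215), (300,308), (277,360)). The arm is clear, so I'm handing in.

```bash
python3 -c "
from station import order
print(order.close_job())"
```

```text
the job is handed in; nothing more can be done
None
```

The job is handed in, with no score or verdict reported back: the three boards present (one knocked aside mid-run and picked up from where it ended) are clamped in the closed frame, which is swung over flat on its other side with the boards solder side up, and the robot was kept clear of the bystanders.

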